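Close the filter housing with its bayonet cap

ROBOT

A 6-joint arm with a two-finger parallel gripper is mounted at the origin on the work surface. World frame = base frame: x ahead of the robot, y to its left, z up, the work surface at z = 0. Lengths are in m, angles in rad, forces in N, time in s.
With the tool pointing down it reaches from about 0.225 to 0.875 m from the base axis. Payload 3.4 kg.
Tool frame: the origin (TCP) lies midway between the tips of the shut fingers; the grasp point (between the pads) lies behind it (manip.grip_point_offset is the z of the grasp point in the tool frame, in m); z points along the fingers, x is the direction in which the jaws open and shut, and the axes are right-handed (so a half turn about z gives the same grasp; the last joint's range is limited). The gripper opens to 85 mm and grips with 20 to 120 N. Pads are 22 mm wide; open, the fingers measure 114 mm over their backs; the gripper's body (76 mm by 85 mm) begins 54 mm behind the grasp point. The pads swing forward as they close: fully open they stand 13 mm farther back than shut.
Start: joints at [-1.246, 0.276, 1.505, -0, 1.361, -0.121], TCP at [0.248, -0.519, 0.231] pointing down, gripper open.
Joint ranges: [-2.89, 2.89], [-0.75, 2.08], [0.22, 2.7], [-1.18, 4.32], [0.11, 2.71], [-2.7, 2.7]. Speed limits (rad/s): [2.57, 2.57, 3.14, 3.14, 3.14, 3.14].

INTERFACE

Orientations are given as a unit quaternion [w, x, y, z].
In Python, from rig import manip, eyes, recognise, regions_of, mark_of gives the robot as it stands.
- The arm moves only by the shell command python3 -m inch 'ROWS' [FORCE]. ROWS is JSON, a list of rows, each a list of 5 numbers: the gripper command: -1 is shut, 1 is fully open, values between are in proportion, then the shift along the tool's x, y, z in mm, then the turn about the tool's z in degrees. A call has 1 to 20 rows; each row shifts and turns the pose as measured when the row begins, along the tool's axes as they then stand; what a row does not reach is not made up. A row lasts 1/12 s, in which the tool goes at most 41.7 mm and 7.16 degrees, less where a joint would pass 70% of its speed; a pose out of reach is approached as far as the arm can. A call with a gripper value outside its range is refused whole. The fingers move at their own pace and stop on an object; FORCE is the grip in N (left out, the last holds). Time passes only in rows, so rows that do not move let the fingers close. It gives the time, the measured TCP pose, the force and the opening at its end, in the units of the state.
- manip.get_state(): the state, without advancing time (a new reading comes with each control period).
- eyes.get_image(name): name is "scene" or "side" or "wrist"; returns a dict with "frame" (400x640x3 uint8, red, green, blue), "K" (3x3 intrinsics, pixels), "k1" (the pictures are not rectified: a ray, as slopes to the right and down, at radius r is drawn at 1 + k1 r^2 times it, then the intrinsics apply), "rvec" (rotation vector, rad) and "tvec" (3), from world to camera coordinates, as OpenCV has them; the wrist camera has in their place "mount" (4x4, takes a point from camera to tool coordinates, whose origin is the TCP and whose axes are the tool frame's). Camera axes: x right, y down, z forward; pixel columns grow to the right and rows downward; lengths in m; the calibration is good to about 2 mm. A picture is of the moment at which its call begins: read the wrist's pose just before it. There is no depth.
- manip.sign_off(): hands the job in, once; it reports no verdict.
Trained networks look in a picture, given as the dict that the camera call returned (one of the last four; its "shot" number tells which), for a name from the list of things; names that differ only in an ending like _2 or _b are one class to them, and where a whole thing is asked for, a point or a joint stands for the part that bears it (a point fixed in the world has none). Each returns a list of dicts, best first, with "confidence" (0 to 1); they miss things now and then, are a little off and sometimes report something else, mostly with a low value. They report only what shows in the picture. A call takes as long as a camera call. They do not tell look-alikes from the thing itself.
- recognise(picture, target): "bbox" ([left, top, width, height] in pixels, round what is visible of it).
- regions_of(picture, target): "mask" (400x640 bool, what is visible of it) and "bbox" ([left, top, width, height] in pixels, round what is visible of it).
- mark_of(picture, target): "point" ([row, column] in pixels: a listed point, or the origin of a listed thing).
The state is a dict: "clock": time; "qpos": joint angles; "qd": joint speeds; "effort": joint torques, N m; "position": TCP position; "ee_rot": TCP orientation; "contact_force": force on the tool from outside, world axes, zero at the start; "moment": the same for the moment, N m; "width": finger opening in m.
Only numpy, scipy, OpenCV 4.12 (cv2) and the standard library are available. Lean on these libraries where they do the work, as an engineer would, in place of code of your own. Each camera call takes 0.05 s, during which the arm holds its last target.

TASK

Close the open filter housing on the bench: take the large cap with two ears (not the small two-eared cap and not the three-eared one), lower it with its ears through the two gaps between the lugs onto the seat, and twist it clockwise (seen from above) until the ears have cammed down under the lugs and are fully home against their stops. Then let go; leave the small cap where it lies.

Things in the scene. Friction and masses are not known exactly. Their poses are not given: they have to be found in the camera images.
- housing: Open fixed aluminium cup, 108 mm across, 78 high, on a 124 mm square base plate; upright, yaw varies. Origin: centre of underside. Two inward lugs at the rim leave a 66 mm opening (bore 98). The ears enter by two gaps, 70 degrees wide, centred at +70 and -110 degrees from its x axis (counter-clockwise from above), with 5 mm play and 15 degrees either way. Home: ears along its x axis, 70 degrees clockwise.
- seat_rest (a point): Point fixed in the housing, axes alike, 60 mm above its origin: top centre of the black sprung seat (50 mm across) at rest. The seat yields from about 5 N on, then 1.2 N per mm, 9 mm at most; the cap's weight does not move it. The lugs' undersides ramp from 13 to 7 mm above this point, then run level to a stop: the 10 mm thick ears go in freely and end pressed 3 mm down.
- cap_grip (a point): Large two-eared aluminium cap, 0.22 kg, ears down on the bench, any yaw (a half turn is the same). Point: centre of its fin handle, on its axis, 45 mm above the underside; z up, x along both ears and fin. Plate 10 mm thick: 56 mm core, two ears 88 mm tip to tip, 24 wide. Fin 64 mm long (x), 14 thick (y), 24 to 66 mm above the underside: grip it across the thickness.
- small_cap_grip (a point): Small two-eared cap, 62 mm tip to tip, a bystander too small for the housing. Point: centre of its fin handle, 42 mm above the underside; fin 46 x 14 x 36 mm.
There are look-alikes about, which are no part of the job. What is shaped like the part that bears cap_grip but green or red is not meant.

How it is judged:
At the end, for the whole second after the job is handed in: The large cap sits in the housing within 10 mm of its axis, upright within 6 degrees, ears within 15 degrees of the housing's x axis, held by the lugs at least 1.2 mm below its free height on the seat (its point 98 to 103.8 mm above the housing's origin), at rest (horizontal distance between cap_grip and housing below 0.01 m and z of cap_grip in the frame of housing between 0.098 and 0.1038 m and angle between the x axis of cap_grip and the x axis of housing, either way round below 0.26 rad and angle between cap_grip's own z axis and vertical below 0.1 rad and linear speed of cap below 0.02 m/s); the robot touches nothing.
It fails at once if the small cap is moved more than 30 mm (distance of small_cap_grip from where it was at the start of the episode above 0.03 m).
It also fails if it takes over 40 s, if anything falls off the work surface, if the arm or the gripper's body presses on something with over 40 N, if the wrist force passes 120 N, or if a joint passes its speed limit or range.

## Working session

There is one attempt and no reset: what is moved stays moved. The work goes in short steps, Python scripts to look and compute and a shell command to move; the robot and the scene stay as the last step left them, time stands still between calls to the robot, and variables do not carry over. Pictures are saved under pics/ and viewed, and the job is handed in when it is done.

```bash
ls; mkdir -p pics
python3 - <<'E'
from rig import manip, eyes, recognise, regions_of, mark_of
import cv2
print(manip.grip_point_offset); print(manip.get_state())
for n in ["scene","side","wrist"]:
    p=eyes.get_image(n); cv2.imwrite(f"pics/{n}0.png",p["frame"][:,:,::-1])
    print(n,p["K"].tolist(),p["k1"],p.get("rvec"),p.get("tvec"),p.get("mount"))
    for t in ["cap_grip","small_cap_grip","housing","seat_rest"]:
        print(t,[(m["point"],round(m["confidence"],2)) for m in mark_of(p,t)])
E
```

```text
pics
-0.0187
{'clock': 0.0, 'qpos': array([-1.24601193e+00,  2.76563607e-01,  1.50614889e+00, -1.94961981e-05,
        1.36073336e+00, -1.20986866e-01]), 'qd': array([-0.00041855, -0.00073875, -0.00010727, -0.00048027,  0.00052966,
        0.00082797]), 'effort': array([-2.36487234e-03, -4.16775334e+01, -2.45804143e+01, -1.33275153e-04,
        1.13292964e-02, -8.79111866e-06]), 'position': array([ 0.24773151, -0.51828464,  0.23045136]), 'ee_rot': array([-5.77768583e-04,  8.45918542e-01, -5.33311318e-01, -7.24477520e-04]), 'contact_force': array([-0.78851767, -0.99981271, -0.01059808]), 'moment': array([-0.00575599,  0.01168994, -0.00987819]), 'width': 0.08510414710772936}
scene [[408.86596053828214, 0.0, 318.5520297506212], [0.0, 408.86596053828214, 205.97121530435004], [0.0, 0.0, 1.0]] -0.022404886344844697 [ 1.99146818  1.25291147 -0.60170476] [-0.16344711 -0.27950246  1.37350963] None
cap_grip [([219.1, 338.1], 0.92), ([259.6, 265.8], 0.79), ([268.5, 180.7], 0.69)]
small_cap_grip [([205.2, 286.1], 0.88), ([251.0, 266.5], 0.22)]
housing [([212.0, 424.4], 0.65)]
seat_rest [([190.7,
[... 185 characters left out ...]
] [0.4230393  0.28474896 0.95744168] None
cap_grip [([117.8, 366.2], 0.96), ([206.7, 293.0], 0.81), ([152.1, 319.8], 0.68)]
small_cap_grip [([199.9, 346.0], 0.91)]
housing [([289.6, 229.2], 0.97)]
seat_rest [([280.4, 222.9], 0.85)]
wrist [[284.0318781314836, 0.0, 314.69548651939704], [0.0, 284.0318781314836, 201.3384386114185], [0.0, 0.0, 1.0]] 0.010610458017208078 None None [[ 9.99999386e-01  7.20475311e-06  1.10783885e-03 -4.33986559e-04]
 [-3.10610852e-04  9.61695162e-01  2.74120993e-01 -7.02193463e-02]
 [-1.06342829e-03 -2.74121169e-01  9.61694574e-01 -1.43707665e-01]
 [ 0.00000000e+00  0.00000000e+00  0.00000000e+00  1.00000000e+00]]
cap_grip []
small_cap_grip []
housing []
seat_rest []
```

View pics/scene0.png

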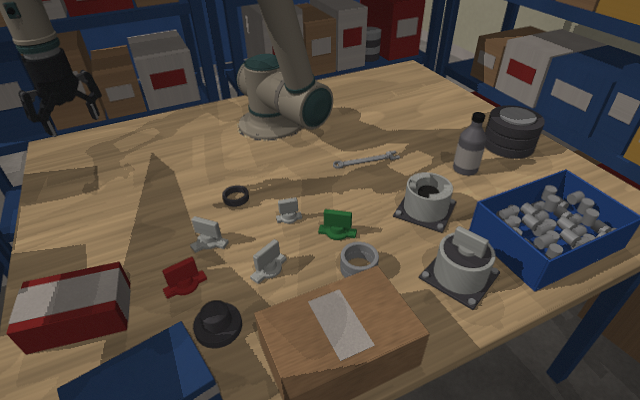

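View pics/side0.png

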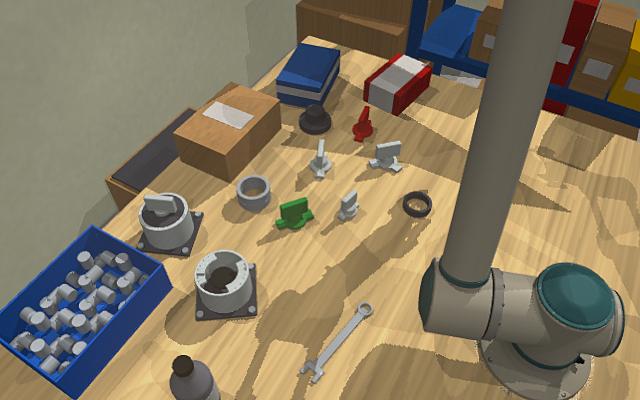

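View pics/wrist0.png

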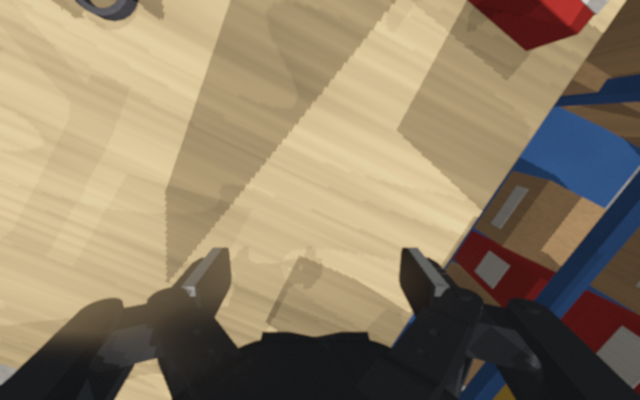

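The scene picture shows grey caps at (209,235), (268,262) and a small one at (288,208). The open housing is at (428,200) in scene and (225,285) in side. A closed housing is a look-alike. Next I zoom in on the candidates and triangulate.

```bash
cat > h.py <<'E'
import numpy as np, cv2
from scipy.optimize import least_squares
from scipy.spatial.transform import Rotation as R
def cam(p,st=None):
    if p.get("rvec") is not None:
        Rm=cv2.Rodrigues(np.array(p["rvec"],float))[0]; t=np.array(p["tvec"],float).ravel()
    else:
        q=st["ee_rot"]; T=np.eye(4); T[:3,:3]=R.from_quat([q[1],q[2],q[3],q[0]]).as_matrix(); T[:3,3]=st["position"]
        C=np.linalg.inv(T@np.array(p["mount"])); Rm=C[:3,:3]; t=C[:3,3]
    return dict(R=Rm,t=t,K=np.array(p["K"]),k1=p["k1"])
def proj(c,X):
    X=np.atleast_2d(X); return cv2.projectPoints(X.astype(float),cv2.Rodrigues(c["R"])[0],c["t"],c["K"],np.array([c["k1"],0,0,0.]))[0].reshape(-1,2)
def ray(c,uv):
    n=cv2.undistortPoints(np.array([[uv]],float),c["K"],np.array([c["k1"],0,0,0.])).ravel()
    d=c["R"].T@np.array([n[0],n[1],1]); return -c["R"].T@c["t"], d/np.linalg.norm(d)
def atz(c,uv,z):
    o,d=ray(c,uv); return o+d*(z-o[2])/d[2]
def tri(obs):
    f=lambda X: np.concatenate([proj(c,X)[0]-uv for c,uv in obs])
    r=least_squares(f,[0.5,0,0.05]); return r.x, np.sqrt(np.mean(r.fun**2))
E
python3 - <<'E'
from rig import *; from rig import eyes,mark_of
import cv2,numpy as np; from h import *
p=eyes.get_image("scene"); s=eyes.get_image("side")
cp,cs=cam(p),cam(s)
A={"green":(338.1,219.1),"c268":(265.8,259.6),"red":(180.7,268.5)}
for n,uv in dict(c268=(265.8,259.6),c209=(207,231),sm=(286.1,205.2)).items(): print(n,atz(cp,uv,.045))
for n,uv in dict(a366=(366.2,117.8),g=(293,206.7),a320=(319.8,152.1),a387=(387,152),sm=(346,199.9)).items(): print(n,atz(cs,uv,.045))
print("housing",tri([(cp,np.array([424.4,212.0])),(cs,np.array([229.2,289.6]))]),"seat",tri([(cp,np.array([424,190.7])),(cs,np.array([222.9,280.4]))]))
f=lambda im,x,y,w,h,k:cv2.resize(im[y:y+h,x:x+w,::-1],None,fx=k,fy=k,interpolation=cv2.INTER_CUBIC)
a=f(p["frame"],180,190,130,100,3); b=f(s["frame"],300,130,130,100,3)
c=f(p["frame"],385,160,100,75,4);d=f(s["frame"],180,240,100,75,4)
cv2.imwrite("pics/z1.png",np.hstack([a,b])); cv2.imwrite("pics/z2.png",np.hstack([c,d]))
E
```

```text
c268 [ 0.61720105 -0.22852668  0.045     ]
c209 [ 0.47804734 -0.31847387  0.045     ]
sm [ 0.47398983 -0.12643869  0.045     ]
a366 [ 0.56657794 -0.40505757  0.045     ]
g [ 0.57427982 -0.04374941  0.045     ]
a320 [ 0.60916182 -0.22855951  0.045     ]
a387 [ 0.46360201 -0.31231801  0.045     ]
sm [ 0.47952521 -0.12121795  0.045     ]
housing (array([ 0.59642475,  0.18668765, -0.00138404]), np.float64(1.3899514714714551)) seat (array([0.58812872, 0.19408577, 0.05549484]), np.float64(1.4369224371158265))
```

View pics/z1.png

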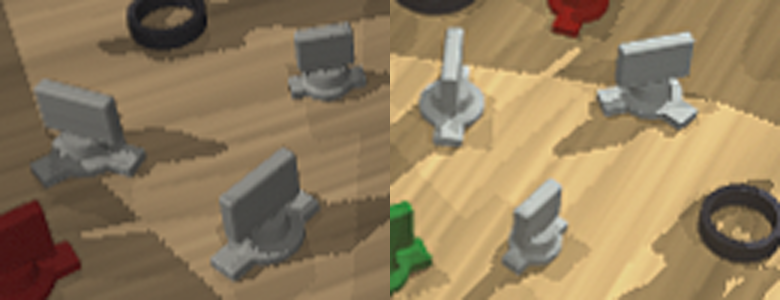

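View pics/z2.png

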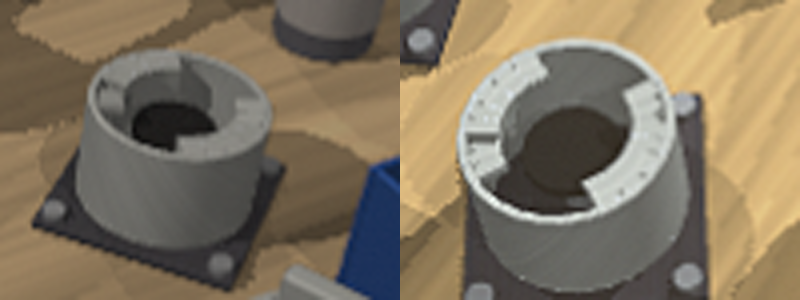

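The cap at scene (268,262) has two opposite ears, so it is the large target cap. The one at (209,235) is three-eared. I move the wrist over the target.

```bash
python3 -m inch '[[1,-8,-36,0,0],[1,-8,-36,0,0],[1,-8,-36,0,0],[1,-8,-36,0,0],[1,-8,-36,0,0],[1,-8,-36,0,0],[1,-8,-36,0,0],[1,-8,-36,0,0],[1,-8,-36,0,0],[1,-8,-36,0,0],[1,-8,-36,0,0],[1,-8,-36,0,0],[1,-8,-24,0,0],[1,0,0,0,0],[1,0,0,0,0]]'
python3 - <<'E'
from rig import manip,eyes,mark_of
import cv2,numpy as np; from h import *
st=manip.get_state(); p=eyes.get_image("wrist"); c=cam(p,st); print(st["position"],st["ee_rot"])
cv2.imwrite("pics/w1.png",p["frame"][:,:,::-1])
for m in mark_of(p,"cap_grip"): print(m["point"],m["confidence"],atz(c,m["point"][::-1],.045))
E
```

```text
clock: 2.1
position: [0.6326, -0.2185, 0.2285]
ee_rot: [0.001, 0.844, -0.536, 0.002]
contact_force: [-0.4, -0.6, 0.0]
width: 0.085
[ 0.63255957 -0.21854532  0.22853253] [ 0.0013837   0.84434882 -0.53578842  0.00198333]
[165.3, 150.9] 0.75 [ 0.57108201 -0.0405182   0.045     ]
[200.1, 309.8] 0.74 [ 0.61092094 -0.22317411  0.045     ]
```

View pics/w1.png

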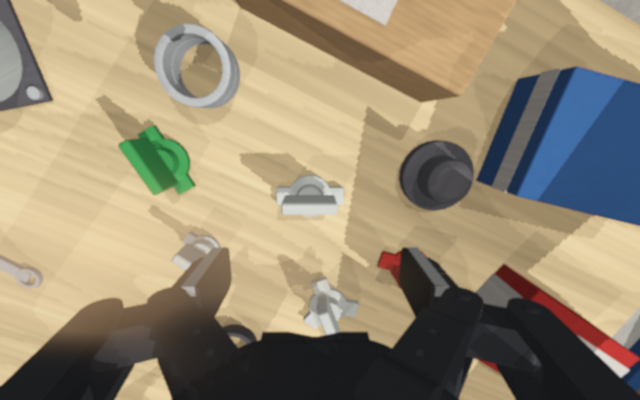

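The target cap is at (310,197) with its fin nearly along the image x axis, and the small cap is at (197,250). Next I measure the fin direction and the housing yaw.

Run:
```python
from rig import manip,eyes,regions_of
import cv2,numpy as np; from h import *
st=manip.get_state(); w=eyes.get_image("wrist"); c=cam(w,st); s=eyes.get_image("side"); cs=cam(s); p=eyes.get_image("scene"); cp=cam(p)
print("qpos",st["qpos"])
for a,b,z in [((283,206),(337,206),.066),((279,195),(342,190),.01)]:
    A,B=atz(c,a,z),atz(c,b,z); print((A+B)/2,np.degrees(np.arctan2(*(B-A)[:2][::-1])),np.linalg.norm(B-A))
# housing rim
sp=lambda x,y:(180+(x-400)/4,240+y/4)
P=np.array([atz(cs,sp(*q),.078)[:2] for q in [(550,72),(628,92),(585,185),(512,165)]])
O=np.array([atz(cs,sp(*q),.078)[:2] for q in [(528,50),(662,75),(605,210),(478,178)]])
for Q in (P,O):
    m=Q.mean(0); print(m,np.linalg.norm(Q-m,axis=1),np.degrees(np.arctan2(Q[:,1]-m[1],Q[:,0]-m[0])))
a=cv2.resize(w["frame"][150:250,240:380,::-1],None,fx=5,fy=5,interpolation=cv2.INTER_CUBIC); cv2.imwrite("pics/w1z.png",a)
for im,nm in((p,"scene"),(s,"side"),(w,"wrist")):
    for m in regions_of(im,"housing"): print(nm,m["bbox"],m["confidence"])
```

```text
qpos [-0.43680415  0.41782639  1.29449133 -0.00309241  1.42594003  0.69657143]
[ 0.60912369 -0.22489387  0.066     ] -64.99191409326541 0.06083148163433533
[ 0.61053686 -0.22422487  0.01      ] -60.29873814928546 0.08310935355253235
[0.5922722  0.19122781] [0.03556641 0.03425765 0.03451411 0.03309862] [ -37.95892162 -112.37327295  139.48397346   70.15565275]
[0.59284521 0.19084429] [0.05258684 0.05312419 0.05221602 0.05002027] [ -30.51472343 -115.04507599  146.00612543   65.83348032]
scene [393.9, 175.7, 62.9, 55.6] 0.87
side [194.6, 247.3, 65.5, 73.5] 0.92
side [308.9, 136.5, 21.5, 41.5] 0.65
wrist [0.0, 0.9, 54.2, 113.1] 0.7
```

View pics/w1z.png

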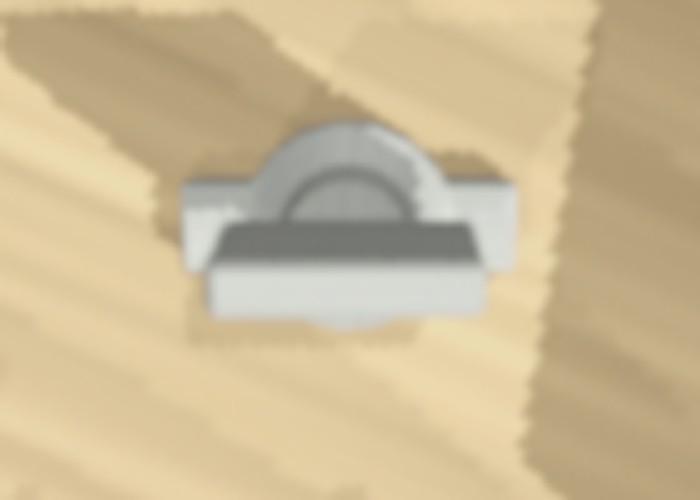

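The housing gaps sit at about 105° and -75° in world yaw, so its x axis is near 35°. The fin lies at -65°. I'll grip with tool yaw 25°, enter with it at 15°, and finish at -55°, all comfortable for joint 6. Now I turn by -90° while descending a bit.

```bash
python3 -m inch '[[1,0,0,4,-7],[1,0,0,4,-7],[1,0,0,4,-7],[1,0,0,4,-7],[1,0,0,4,-7],[1,0,0,4,-7],[1,0,0,4,-7],[1,0,0,4,-7],[1,0,0,4,-7],[1,0,0,4,-7],[1,0,0,4,-7],[1,0,0,4,-7],[1,0,0,4,-7],[1,0,0,0,0]]'
python3 - <<'E'
from rig import manip,eyes,mark_of
import cv2,numpy as np; from h import *
st=manip.get_state(); p=eyes.get_image("wrist"); c=cam(p,st)
q=st["ee_rot"]; Rm=R.from_quat([q[1],q[2],q[3],q[0]]).as_matrix(); print(st["position"],Rm)
cv2.imwrite("pics/w2.png",p["frame"][:,:,::-1])
for m in mark_of(p,"cap_grip"): print(m["point"],m["confidence"],atz(c,m["point"][::-1],.045))
E
```

```text
clock: 3.67
position: [0.6251, -0.2307, 0.1789]
ee_rot: [0.004, 0.97, 0.243, 0.002]
contact_force: [0.5, 0.8, -0.2]
width: 0.0856
[ 0.62509472 -0.23071892  0.17887839] [[ 0.88160142  0.47195618  0.00602486]
 [ 0.47199176 -0.88156876 -0.00776559]
 [ 0.00164631  0.00968984 -0.9999517 ]]
[172.0, 302.3] 0.76 [ 0.60602802 -0.21900626  0.045     ]
```

View pics/w2.png

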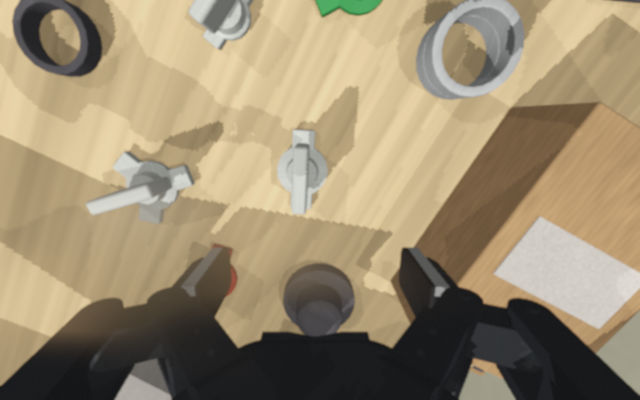

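Run:
```python
from rig import manip,eyes
import cv2,numpy as np; from h import *
st=manip.get_state(); p=eyes.get_image("wrist"); c=cam(p,st)
cv2.imwrite("pics/w2z.png",cv2.resize(p["frame"][120:220,250:350,::-1],None,fx=6,fy=6,interpolation=cv2.INTER_CUBIC))
s=eyes.get_image("side");sc=eyes.get_image("scene")
cv2.imwrite("pics/s2z.png",np.vstack([cv2.resize(s["frame"][120:200,300:420,::-1],None,fx=3.5,fy=3.5,interpolation=cv2.INTER_CUBIC),cv2.resize(sc["frame"][225:305,210:330,::-1],None,fx=3.5,fy=3.5,interpolation=cv2.INTER_CUBIC)]))
for uv,z in [((510,103),0),((415,250),0),((600,103),.1),((600,103),.15)]: print(uv,atz(c,uv,z))
Rm=c["R"]
```

```text
(510, 103) [ 0.77175789 -0.05733979  0.        ]
(415, 250) [ 0.77868687 -0.2496566   0.        ]
(600, 103) [ 0.7743541  -0.06107136  0.1       ]
(600, 103) [ 0.73349374 -0.08495006  0.15      ]
```

View pics/w2z.png

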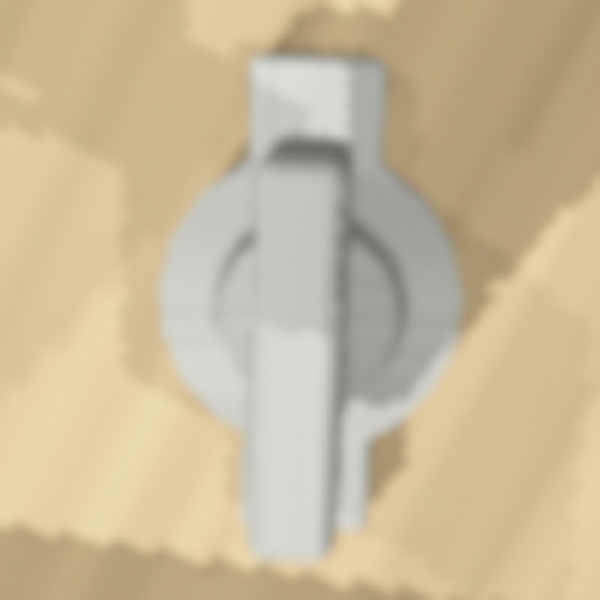

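View pics/s2z.png

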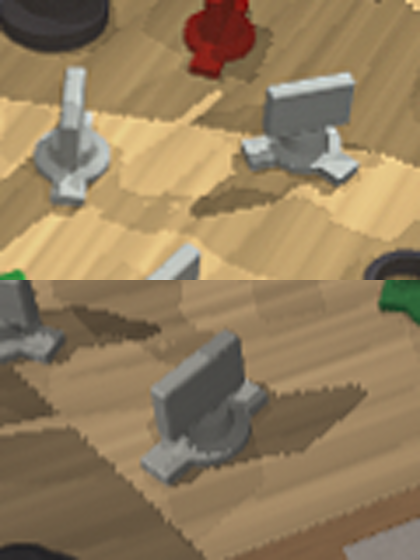

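```bash
cat > tool.py <<'E'
from rig import manip,eyes
import numpy as np
from h import *
def rel(P):
    st=manip.get_state(); q=st["ee_rot"]; Rm=R.from_quat([q[1],q[2],q[3],q[0]]).as_matrix()
    return Rm.T@(np.array(P)-st["position"])*1000
E
python3 - <<'E'
from tool import *
st=manip.get_state(); p=eyes.get_image("wrist"); c=cam(p,st)
A,B=atz(c,(300.3,147.2),.066),atz(c,(298.3,212.2),.066); M=(A+B)/2
print(A,B,M,np.linalg.norm(A-B),np.degrees(np.arctan2(*(A-B)[:2][::-1])))
E1,E2=atz(c,(250+303/6,120+60/6),.01),atz(c,(250+305/6,120+530/6),.01)
print("ears",(E1+E2)/2,np.degrees(np.arctan2(*(E1-E2)[:2][::-1])))
q=st["ee_rot"]; print("toolx",np.degrees(2*np.arctan2(q[2],q[1])), rel(M))
E
```

```text
[ 0.59445273 -0.19612124  0.066     ] [ 0.62073796 -0.2515515   0.066     ] [ 0.60759535 -0.22383637  0.066     ] 0.06134677926968068 115.37047949501859
ears [ 0.60703633 -0.22526261  0.01      ] 117.4147800264361
toolx 27.97148283704321 [-13.58618085 -15.86929663 113.8158823 ]
```

```bash
python3 -m inch '[[1,-5,-5,20,-0],[1,-5,-5,20,1],[1,-4,-6,20,1],[1,0,0,20,0],[1,0,0,0,0],[1,0,0,0,0]]'
python3 - <<'E'
from tool import *
st=manip.get_state(); p=eyes.get_image("wrist"); c=cam(p,st); print(st["position"],rel([.609,-.224,.029]))
q=st["ee_rot"]; print("toolx",np.degrees(2*np.arctan2(q[2],q[1])))
cv2.imwrite("pics/w3.png",p["frame"][:,:,::-1])
E
```

```text
clock: 4.47
position: [0.6094, -0.2245, 0.1012]
ee_rot: [0.008, 0.975, 0.221, 0.007]
contact_force: [-0.2, -0.0, -0.7]
width: 0.0856
[ 0.60936687 -0.2244751   0.10119606] [-0.69577043 -1.7611686  72.13314383]
toolx 25.564024086022513
```

View pics/w3.png

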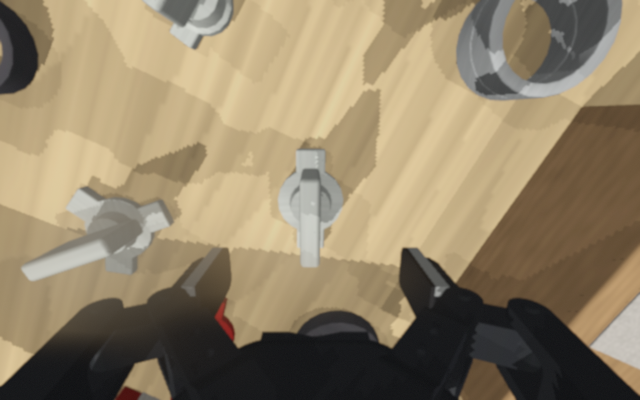

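Run:
```python
from tool import *
st=manip.get_state(); p=eyes.get_image("wrist"); c=cam(p,st)
cv2.imwrite("pics/w3z.png",cv2.resize(p["frame"][140:280,260:360,::-1],None,fx=4,fy=4,interpolation=cv2.INTER_CUBIC))
A,B=atz(c,(311,177),.066),atz(c,(310,265),.066); print(A,B,np.linalg.norm(A-B),np.degrees(np.arctan2(*(A-B)[:2][::-1])),rel((A+B)/2))
E1,E2=atz(c,(311,150),.01),atz(c,(310,252),.01); print((E1+E2)/2)
```

```text
[ 0.5931388  -0.19389801  0.066     ] [ 0.61947721 -0.25105223  0.066     ] 0.06293104273695117 114.74168876717202 [-2.56070033 -4.17175049 35.71207923]
[ 0.60783404 -0.22631617  0.01      ]
```

View pics/w3z.png

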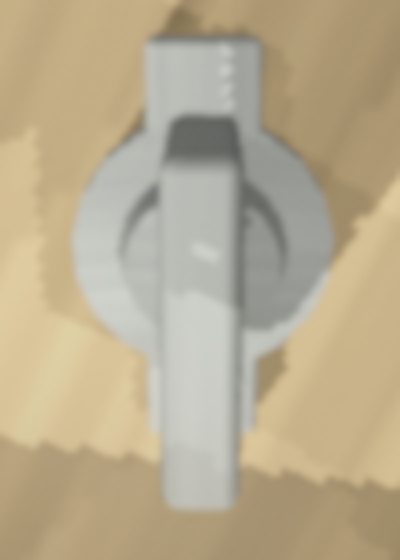

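```bash
python3 -m inch '[[1,-2,-2,20,0],[1,-1,-1,20,0],[1,0,0,18,0],[1,0,0,12,0],[1,0,0,2,0],[1,0,0,0,0]]' 60
python3 - <<'E'
from tool import *
st=manip.get_state(); p=eyes.get_image("wrist"); print(st["position"],rel([.607,-.2235,.029]))
cv2.imwrite("pics/w4.png",p["frame"][:,:,::-1])
E
```

```text
clock: 5.07
position: [0.6163, -0.2285, 0.0384]
ee_rot: [0.015, 0.975, 0.221, 0.016]
contact_force: [0.2, 0.0, -0.0]
width: 0.0852
[ 0.61629376 -0.2285098   0.03843097] [-6.63623638 -9.11031009  9.35993269]
```

View pics/w4.png

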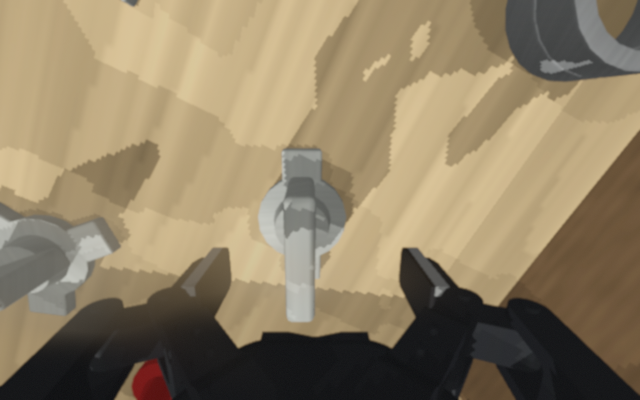

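The tool drifted about 11 mm during the fast rows. I correct with smaller steps.

```bash
python3 -m inch '[[1,-3,-4,2,0],[1,-3,-4,3,0],[1,-1,-1,3,0],[1,0,0,0,0]]' 60
python3 - <<'E'
from tool import *
st=manip.get_state(); p=eyes.get_image("wrist"); print(st["position"],st["ee_rot"],rel([.607,-.2235,.029]))
c=cam(p,st); cv2.imwrite("pics/w5.png",p["frame"][:,:,::-1])
E
```

```text
clock: 5.45
position: [0.6084, -0.2244, 0.0342]
ee_rot: [0.018, 0.975, 0.221, 0.019]
contact_force: [0.0, 0.4, 0.1]
width: 0.0855
[ 0.60838621 -0.22443294  0.03423173] [0.01776099 0.97496763 0.22083904 0.01878233] [-1.15557902 -1.87027427  5.40191352]
```

View pics/w5.png

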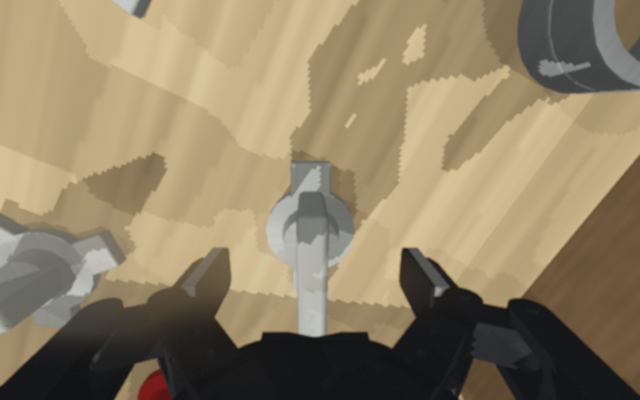

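```bash
cat > st.py <<'E'
from tool import *
import sys
st=manip.get_state(); q=st["ee_rot"]; Rm=R.from_quat([q[1],q[2],q[3],q[0]]).as_matrix()
print("pos",st["position"].round(4),"yaw",np.degrees(np.arctan2(Rm[1,0],Rm[0,0])).round(2),"toolz",Rm[:,2].round(4),"xz,yz",Rm[2,:2].round(4),"F",st["contact_force"].round(1),"M",st["moment"].round(2),"w",round(st["width"],4),"t",round(st["clock"],2))
if len(sys.argv)>3: print("rel",rel([float(v) for v in sys.argv[1:4]]).round(1))
E
python3 st.py; python3 -m inch '[[1,-1,-2,2,0],[1,0,0,2,0],[1,0,0,1,0]]' 60; python3 st.py .607 -.2235 .029
```

```text
pos [ 0.6086 -0.2245  0.0345] yaw 25.56 toolz [ 0.0448 -0.0265 -0.9986] xz,yz [0.029  0.0433] F [ 0.2 -0.   0.1] M [ 0.03 -0.01  0.01] w 0.0852 t 5.5
clock: 5.75
position: [0.6075, -0.2234, 0.0301]
ee_rot: [0.019, 0.975, 0.221, 0.02]
contact_force: [-0.6, -0.4, -0.8]
width: 0.0855
pos [ 0.6075 -0.2234  0.0301] yaw 25.56 toolz [ 0.0467 -0.0275 -0.9985] xz,yz [0.0303 0.0449] F [-0.6 -0.4 -0.8] M [ 0.01  0.02 -0.03] w 0.0855 t 5.75
rel [-0.5 -0.2  1. ]
```

```bash
python3 -m inch '[[-1,0,0,0,0],[-1,0,0,0,0],[-1,0,0,0,0],[-1,0,0,0,0],[-1,0,0,0,0],[-1,0,0,0,0]]' 70; python3 st.py; python3 -m inch '[[-1,0,0,-8,0],[-1,0,0,-15,0],[-1,0,0,-20,0],[-1,0,0,-20,0],[-1,0,0,-20,0],[-1,0,0,-20,0],[-1,0,0,-15,0],[-1,0,0,0,0]]'; python3 st.py
```

```text
clock: 6.25
position: [0.6073, -0.2238, 0.0298]
ee_rot: [0.019, 0.975, 0.221, 0.019]
contact_force: [-10.9, -1.5, 15.4]
width: 0.0132
pos [ 0.6073 -0.2238  0.0298] yaw 25.59 toolz [ 0.0453 -0.0277 -0.9986] xz,yz [0.029  0.0445] F [-10.9  -1.5  15.4] M [-0.6   2.42 -0.18] w 0.0132 t 6.25
clock: 6.92
position: [0.5983, -0.2184, 0.1499]
ee_rot: [0.014, 0.975, 0.221, 0.015]
contact_force: [1.6, 0.3, -2.3]
width: 0.0134
pos [ 0.5983 -0.2184  0.1499] yaw 25.55 toolz [ 0.0353 -0.0217 -0.9991] xz,yz [0.0225 0.0348] F [ 1.6  0.3 -2.3] M [-0.01  0.06 -0.  ] w 0.0134 t 6.92
```

Gripped: width is 13 mm and the 2.3 N weight shows. I carry it toward the housing, stopping short for a look.

```bash
python3 -m inch '[[-1,7,-15,0,0],[-1,14,-30,0,0],[-1,14,-30,0,0],[-1,14,-30,0,0],[-1,14,-30,0,0],[-1,14,-30,0,0],[-1,14,-30,0,0],[-1,14,-30,0,0],[-1,14,-30,0,0],[-1,14,-30,0,0],[-1,7,-15,0,0],[-1,0,0,0,0],[-1,0,0,0,0]]'; python3 st.py .5925 .191 .15
python3 - <<'E'
from tool import *
p=eyes.get_image("wrist"); cv2.imwrite("pics/w6.png",p["frame"][:,:,::-1])
p=eyes.get_image("side"); cv2.imwrite("pics/s6.png",p["frame"][:,:,::-1])
E
python3 st.py
```

```text
clock: 8.0
position: [0.5839, 0.1341, 0.1263]
ee_rot: [0.009, 0.976, 0.219, 0.004]
contact_force: [0.2, -1.1, -1.2]
width: 0.0131
pos [0.5839 0.1341 0.1263] yaw 25.32 toolz [ 0.0116 -0.0166 -0.9998] xz,yz [0.0034 0.02  ] F [ 0.2 -1.1 -1.2] M [ 0.   -0.02  0.02] w 0.0131 t 8.0
rel [ 32.2 -47.3 -24.5]
pos [0.5841 0.1327 0.1266] yaw 25.2 toolz [ 0.0117 -0.0167 -0.9998] xz,yz [0.0035 0.0201] F [-0.4  0.  -2.1] M [-0.05  0.03  0.04] w 0.0133 t 8.1
```

View pics/w6.png

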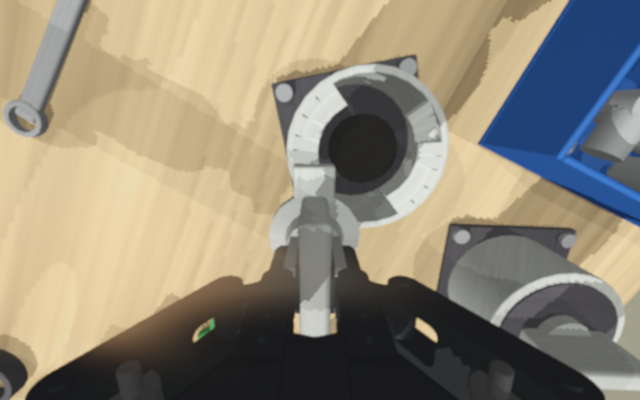

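View pics/s6.png

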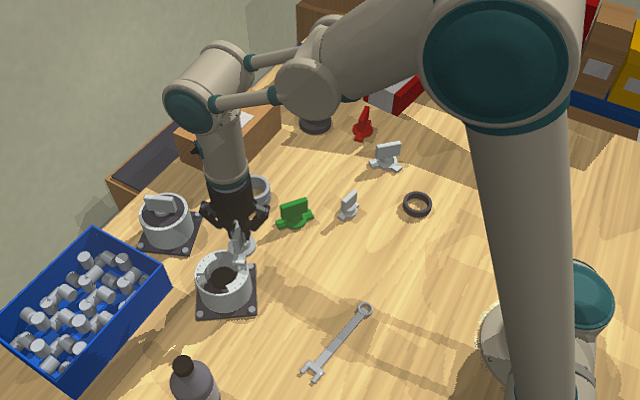

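Run:
```python
from tool import *
p=eyes.get_image("wrist"); cv2.imwrite("pics/w6z.png",cv2.resize(p["frame"][45:245,260:460,::-1],None,fx=3,fy=3,interpolation=cv2.INTER_CUBIC))
```

```text
(no output)
```

View pics/w6z.png

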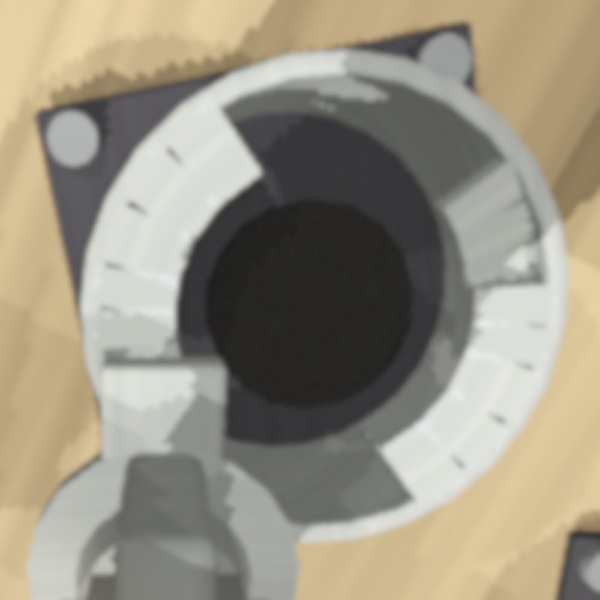

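Run:
```python
from tool import *
st=manip.get_state(); p=eyes.get_image("wrist"); c=cam(p,st)
f=lambda x,y,z=.078: atz(c,(260+x/3,45+y/3),z)[:2]
C=np.array([f(*q) for q in [(320,50),(565,270),(83,290),(300,540),(440,82),(165,130),(530,400),(430,500)]])
r=least_squares(lambda v:np.hypot(*(C-v[:2]).T)-.054,[.59,.19]); print("rim",r.x,r.fun.round(4)); m=r.x
# seat circle z=.060 r 25
S=np.array([f(*q,.06) for q in [(207,300),(412,300),(310,200),(305,408)]]); print("seat",S.mean(0), np.hypot(*(S-S.mean(0)).T))
for n,q in dict(L_in=(262,175),L_out=(225,108),R_in=(382,450),R_out=(412,498),R2_in=(445,205),R2_out=(505,160),stepR=(545,285),stepR_in=(480,285)).items():
    d=f(*q)-m; print(n,np.hypot(*d).round(4),np.degrees(np.arctan2(d[1],d[0])).round(1))
print(C)
e=[f(*q,0.0) for q in [(38,112),(468,25)]]; d=e[1]-e[0]; print("plate edge",np.hypot(*d),np.degrees(np.arctan2(d[1],d[0])))
```

```text
rim [0.59586118 0.19166495] [-0.0001  0.0002 -0.0012 -0.0006 -0.0012 -0.0022 -0.0012 -0.0022]
seat [0.59593453 0.19273948] [0.0246363  0.0250506  0.02400703 0.02585003]
L_in 0.0329 140.0
L_out 0.0483 142.2
R_in 0.0348 -36.9
R_out 0.0491 -35.1
R2_in 0.0349 68.0
R2_out 0.0497 66.4
stepR 0.0498 33.2
stepR_in 0.0357 36.4
[[0.57038497 0.23921747]
 [0.6397157  0.2234644 ]
 [0.54586476 0.17476309]
 [0.6169226  0.14264439]
 [0.59557101 0.24443064]
 [0.5482621  0.21212548]
 [0.64852053 0.19550416]
 [0.64013097 0.16478519]]
plate edge 0.12529242716943875 35.64184115121984
```

```bash
python3 - <<'E'
from tool import *
p=eyes.get_image("wrist"); Mt=np.array(p["mount"]); K=np.array(p["K"])
def tz(uv,z):
    n=cv2.undistortPoints(np.array([[uv]],float),K,np.array([p["k1"],0,0,0.])).ravel(); d=Mt[:3,:3]@[n[0],n[1],1]; o=Mt[:3,3]; return (o+d*(z-o[2])/d[2])*1000
for g in (.027,.0295,.032):
    print(g,"eartip",tz((314.7,165.7),g-.010),"fin far",tz((315,196.7),g-.066),"core L,R",tz((260+30/3,45+560/3),g-.01),tz((260+297/3,45+560/3),g-.01))
E
python3 st.py
```

```text
0.027 eartip [  0.6711617  -45.04001982  17.        ] fin far [  0.76218364 -41.8719797  -39.        ] core L,R [-26.44533694  -4.82617446  17.        ] [27.57392629 -4.83345354 17.        ]
0.0295 eartip [  0.67237612 -44.65107294  19.5       ] fin far [  0.76622064 -41.19939143 -36.5       ] core L,R [-26.86593639  -3.8116764   19.5       ] [27.99362981 -3.81906871 19.5       ]
0.032 eartip [  0.67359054 -44.26212607  22.        ] fin far [  0.77025764 -40.52680316 -34.        ] core L,R [-27.28653584  -2.79717835  22.        ] [28.41333334 -2.80468389 22.        ]
pos [0.5854 0.1315 0.1276] yaw 25.08 toolz [ 0.0141 -0.0168 -0.9998] xz,yz [0.0056 0.0212] F [ 0.1 -0.2 -2. ] M [-0.    0.04 -0.03] w 0.0132 t 8.25
```

```bash
python3 -m inch '[[-1,6,-9,0,0],[-1,8,-12,0,0],[-1,8,-12,0,0],[-1,6,-9,0,0],[-1,3,-4,0,0],[-1,1,-2,0,3],[-1,0,0,0,4],[-1,0,0,0,2],[-1,0,0,0,0]]'; python3 st.py .595 .192 .128
```

```text
clock: 9.0
position: [0.5972, 0.1954, 0.127]
ee_rot: [0.009, 0.991, 0.135, 0.007]
contact_force: [0.7, -0.1, -2.4]
width: 0.0134
pos [0.5972 0.1954 0.127 ] yaw 15.53 toolz [ 0.0167 -0.0154 -0.9997] xz,yz [0.012  0.0193] F [ 0.7 -0.1 -2.4] M [ 0.08  0.04 -0.05] w 0.0134 t 9.0
rel [-3.   2.7 -1. ]
```

```bash
python3 -m inch '[[-1,-2,2,0,0],[-1,-1.5,1,0,0],[-1,0,0,0,0]]'; python3 st.py .595 .192 .128
python3 - <<'E'
from tool import *
a=eyes.get_image("wrist")["frame"][:,:,::-1]; b=eyes.get_image("scene")["frame"][130:250,370:490,::-1]; s=eyes.get_image("side")["frame"][200:340,160:300,::-1]
cv2.imwrite("pics/w7.png",a); cv2.imwrite("pics/s7.png",np.hstack([cv2.resize(b,(400,400),interpolation=2),cv2.resize(s,(400,400),interpolation=2)]))
E
python3 st.py .595 .192 .128
```

```text
clock: 9.25
position: [0.5943, 0.1927, 0.1268]
ee_rot: [0.009, 0.99, 0.137, 0.007]
contact_force: [1.2, 0.4, -2.9]
width: 0.0131
pos [0.5943 0.1927 0.1268] yaw 15.78 toolz [ 0.0163 -0.0157 -0.9997] xz,yz [0.0114 0.0196] F [ 1.2  0.4 -2.9] M [-0.03  0.05  0.01] w 0.0131 t 9.25
rel [ 0.5  0.9 -1.2]
pos [0.5947 0.1927 0.1269] yaw 15.74 toolz [ 0.0169 -0.0154 -0.9997] xz,yz [0.012  0.0194] F [ 0.  -0.9 -1.9] M [ 0.02  0.05 -0.01] w 0.0132 t 9.4
rel [ 0.1  0.8 -1.1]
```

View pics/w7.png

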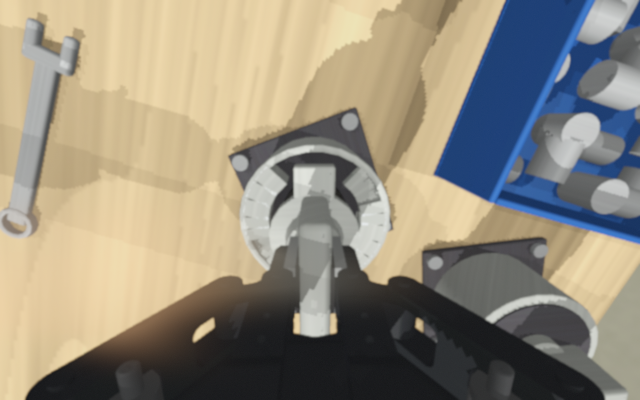

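View pics/s7.png

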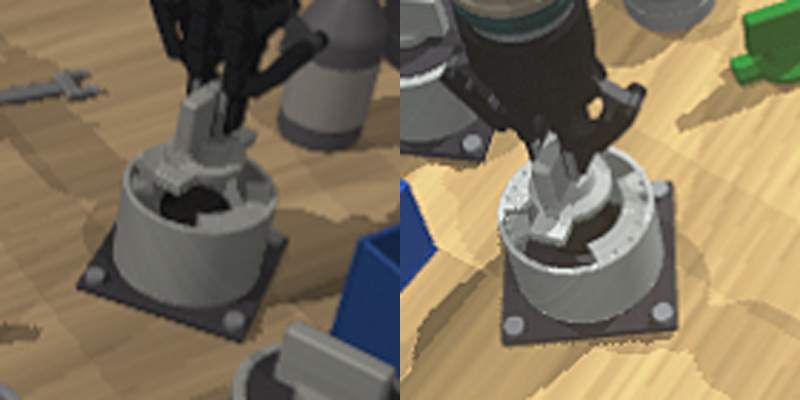

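Run:
```python
from tool import *
st=manip.get_state(); p=eyes.get_image("wrist"); c=cam(p,st)
cv2.imwrite("pics/w7z.png",cv2.resize(p["frame"][100:290,220:410,::-1],None,fx=4,fy=4,interpolation=cv2.INTER_CUBIC))
```

```text
(no output)
```

View pics/w7z.png

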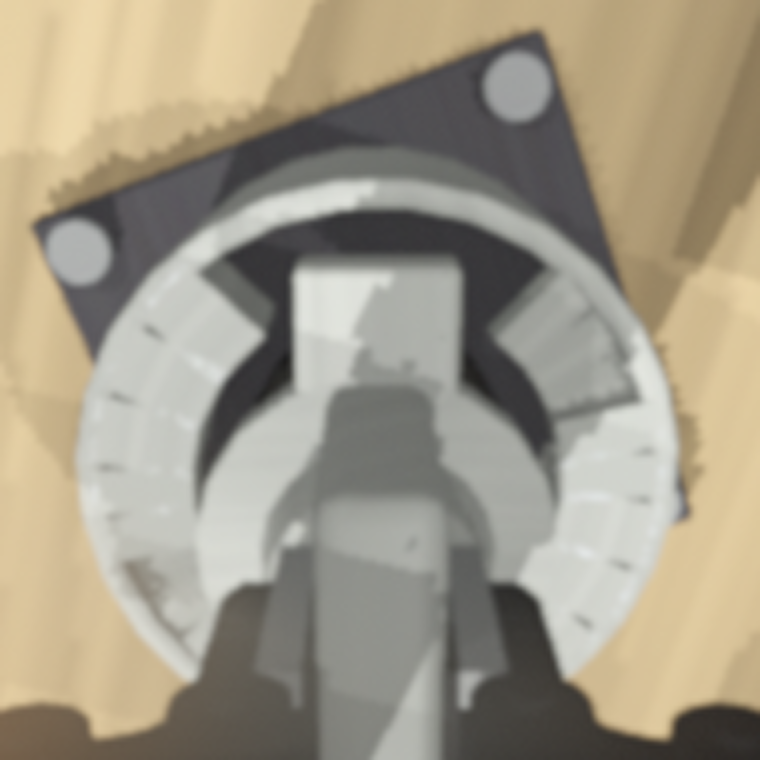

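```bash
python3 - <<'E'
from tool import *
st=manip.get_state(); p=eyes.get_image("wrist"); c=cam(p,st)
f=lambda x,y,z=.078: atz(c,(220+x/4,100+y/4),z)
C=np.array([f(*q)[:2] for q in [(380,180),(77,460),(680,460),(605,270),(150,285),(640,330),(110,360)]])
r=least_squares(lambda v:np.hypot(*(C-v[:2]).T)-v[2],[.59,.19,.054]); print("rim",r.x,r.fun.round(4))
r=least_squares(lambda v:np.hypot(*(C-v[:2]).T)-.054,[.59,.19]); print("rim",r.x,r.fun.round(4)); m=r.x
for q in [(270,330),(205,270),(492,325),(552,270)]: d=f(*q)[:2]-m; print(np.hypot(*d),np.degrees(np.arctan2(d[1],d[0])))
z=st["position"][2]-.0195
a,b=f(295,265,z),f(462,262,z); d=(b-a)[:2]; print("tip",np.hypot(*d), np.degrees(np.arctan2(d[1],d[0]))); u=np.array([-d[1],d[0]])/np.hypot(*d)
print("cap ctr",(a+b)[:2]/2-u*.044)
E
python3 st.py
```

```text
rim [0.59666206 0.19242027 0.05363797] [ 0.0003  0.0008  0.      0.0007  0.     -0.0008 -0.0011]
rim [0.59681492 0.19192069] [ 0.0005  0.0005 -0.0003  0.0007  0.     -0.0008 -0.0012]
0.03484750342862208 139.3496744769219
0.04958033008679176 142.970556423238
0.035339861859593376 73.21673337389623
0.04884384272324745 69.41043312446863
tip 0.023967239393951654 16.657804180419785
cap ctr [0.59611455 0.19350365]
pos [0.5947 0.1927 0.1269] yaw 15.73 toolz [ 0.0168 -0.0154 -0.9997] xz,yz [0.012  0.0194] F [ 0.7  0.3 -2.7] M [-0.07  0.07 -0.02] w 0.0135 t 9.5
```

Cap and housing centres agree within 1.7 mm and the ears are centred in the gap. I lower in small steps.

```bash
python3 -m inch '[[-1,0,0,4,0],[-1,0,0,6,0],[-1,0,0,5,0],[-1,0,0,0,0]]'; python3 st.py .5955 .1915 .089
```

```text
clock: 9.83
position: [0.5953, 0.1922, 0.1107]
ee_rot: [0.009, 0.991, 0.137, 0.008]
contact_force: [0.3, -0.0, -3.7]
width: 0.0133
pos [0.5953 0.1922 0.1107] yaw 15.71 toolz [ 0.0176 -0.0153 -0.9997] xz,yz [0.0128 0.0195] F [ 0.3 -0.  -3.7] M [0.04 0.01 0.  ] w 0.0133 t 9.83
rel [-0.3  0.3 21.7]
```

```bash
python3 -m inch '[[-1,0,0,5,0],[-1,0,0,6,0],[-1,0,0,4,0],[-1,0,0,0,0]]'; python3 st.py .5955 .1915 .089
```

```text
clock: 10.17
position: [0.5951, 0.1917, 0.0931]
ee_rot: [0.009, 0.991, 0.137, 0.007]
contact_force: [0.3, 0.5, -3.0]
width: 0.0131
pos [0.5951 0.1917 0.0931] yaw 15.71 toolz [ 0.0159 -0.0156 -0.9998] xz,yz [0.0111 0.0194] F [ 0.3  0.5 -3. ] M [-0.03  0.05  0.01] w 0.0131 t 10.17
rel [0.3 0.2 4.1]
```

```bash
python3 -m inch '[[-1,0,0,2,0],[-1,0,0,2,0],[-1,0,0,1,0],[-1,0,0,0,0]]'; python3 st.py .5955 .1915 .089
python3 - <<'E'
from tool import *
a=eyes.get_image("wrist")["frame"][:,:,::-1]; b=eyes.get_image("scene")["frame"][130:250,370:490,::-1]; s=eyes.get_image("side")["frame"][200:340,160:300,::-1]
cv2.imwrite("pics/s8.png",np.hstack([cv2.resize(b,(400,400),interpolation=2),cv2.resize(s,(400,400),interpolation=2)]))
E
```

```text
clock: 10.5
position: [0.5952, 0.1917, 0.0891]
ee_rot: [0.009, 0.991, 0.137, 0.007]
contact_force: [-1.2, 0.2, 2.8]
width: 0.0134
pos [0.5952 0.1917 0.0891] yaw 15.71 toolz [ 0.0161 -0.0156 -0.9997] xz,yz [0.0113 0.0194] F [-1.2  0.2  2.8] M [-0.19  0.38 -0.03] w 0.0134 t 10.5
rel [0.2 0.3 0.1]
```

View pics/s8.png

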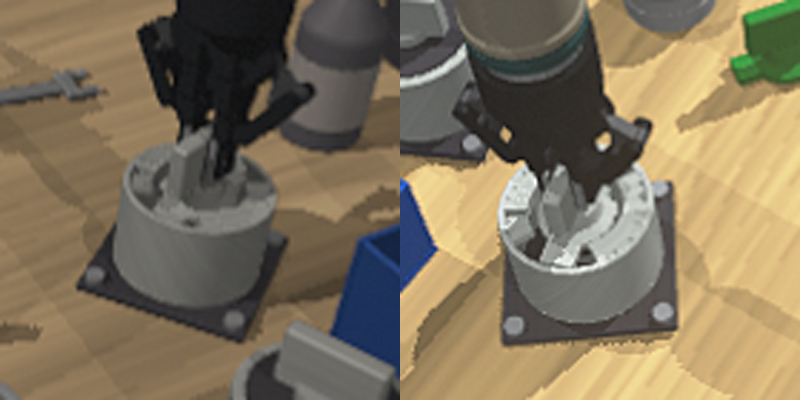

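```bash
python3 -m inch '[[-1,0,0,1,0],[-1,0,0,0.5,5],[-1,0,0,0,5],[-1,0,0,0,5],[-1,0,0,0,5],[-1,0,0,0,0]]' 100; python3 st.py .5955 .1915 .086
```

```text
clock: 11.15
position: [0.5992, 0.1911, 0.0898]
ee_rot: [0.008, 0.999, -0.045, 0.013]
contact_force: [-0.5, -0.2, 0.5]
width: 0.0133
pos [0.5992 0.1911 0.0898] yaw -5.11 toolz [ 0.0263 -0.0165 -0.9995] xz,yz [0.0276 0.0141] F [-0.5 -0.2  0.5] M [-0.05  0.29 -0.06] w 0.0133 t 11.15
rel [-3.8 -0.2  3.7]
```

```bash
python3 -m inch '[[-1,-2,0,1,0],[-1,-2,0,1.5,1],[-1,0,0,0,0]]'; python3 st.py .5955 .1915 .086;  python3 -m inch '[[-1,-0.5,0,0.8,4],[-1,-0.5,0,0.8,4],[-1,-0.5,0,0.5,4],[-1,0,0,0,0]]'; python3 st.py .5955 .1915 .086
```

```text
clock: 11.4
position: [0.5988, 0.1911, 0.0887]
ee_rot: [0.007, 0.999, -0.051, 0.018]
contact_force: [-2.4, -0.4, 4.3]
width: 0.0131
pos [0.5988 0.1911 0.0887] yaw -5.86 toolz [ 0.0346 -0.0167 -0.9993] xz,yz [0.0362 0.013 ] F [-2.4 -0.4  4.3] M [-0.14  0.58 -0.08] w 0.0131 t 11.4
rel [-3.4 -0.1  2.6]
clock: 11.73
position: [0.5979, 0.1906, 0.0875]
ee_rot: [0.006, 0.987, -0.157, 0.02]
contact_force: [0.6, -0.3, 2.0]
width: 0.0131
pos [0.5979 0.1906 0.0875] yaw -18.1 toolz [ 0.037  -0.018  -0.9992] xz,yz [0.0407 0.0056] F [ 0.6 -0.3  2. ] M [-0.21  0.04 -0.07] w 0.0131 t 11.73
rel [-2.6 -0.1  1.4]
```

```bash
python3 -m inch '[[-1,-0.6,-0.2,0.6,4],[-1,-0.6,-0.2,0.6,4],[-1,-0.4,-0.1,0.5,4],[-1,0,0,0,0]]'; python3 st.py .5955 .1915 .086
```

```text
clock: 12.07
position: [0.5962, 0.1911, 0.0859]
ee_rot: [0.005, 0.966, -0.258, 0.02]
contact_force: [0.8, -0.4, 2.5]
width: 0.0126
pos [0.5962 0.1911 0.0859] yaw -29.94 toolz [ 0.0363 -0.0197 -0.9991] xz,yz [ 0.0413 -0.0011] F [ 0.8 -0.4  2.5] M [-0.27  0.17 -0.01] w 0.0126 t 12.07
rel [-0.8  0.  -0.2]
```

```bash
python3 -m inch '[[-1,0,0,0.3,4],[-1,0,0,0.3,4],[-1,0,0,0.3,4],[-1,0,0,0.3,4],[-1,0,0,0,0]]'; python3 st.py .5955 .1915 .086
python3 - <<'E'
from tool import *
a=eyes.get_image("wrist")["frame"][:,:,::-1]; b=eyes.get_image("scene")["frame"][130:250,370:490,::-1]; s=eyes.get_image("side")["frame"][200:340,160:300,::-1]
cv2.imwrite("pics/w9.png",a); cv2.imwrite("pics/s9.png",np.hstack([cv2.resize(b,(400,400),interpolation=2),cv2.resize(s,(400,400),interpolation=2)]))
E
```

```text
clock: 12.48
position: [0.5947, 0.1914, 0.0845]
ee_rot: [0.003, 0.922, -0.386, 0.019]
contact_force: [2.1, -0.1, 2.0]
width: 0.0128
pos [0.5947 0.1914 0.0845] yaw -45.49 toolz [ 0.0327 -0.0199 -0.9993] xz,yz [ 0.0372 -0.0094] F [ 2.1 -0.1  2. ] M [-0.33  0.33 -0.23] w 0.0128 t 12.48
rel [ 0.6 -0.7 -1.5]
```

View pics/s9.png

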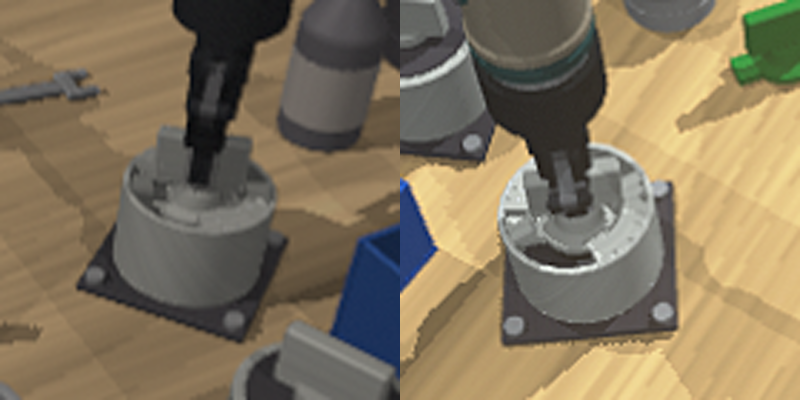

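View pics/w9.png

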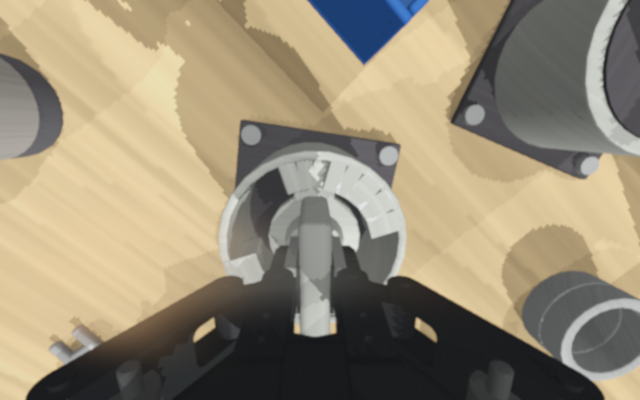

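The ears are under the lugs, with about 10° left. I turn on until I feel the stop.

```bash
python3 -m inch '[[-1,0,0,0,4],[-1,0,0,0,4],[-1,0,0,0,3],[-1,0,0,0,0]]'; python3 st.py .5955 .1915 .086
```

```text
clock: 12.97
position: [0.5942, 0.1923, 0.0843]
ee_rot: [0.001, 0.883, -0.47, 0.018]
contact_force: [1.4, -1.5, 3.7]
width: 0.0132
pos [0.5942 0.1923 0.0843] yaw -56.09 toolz [ 0.0316 -0.0189 -0.9993] xz,yz [ 0.0333 -0.0156] F [ 1.4 -1.5  3.7] M [-0.49  0.34  0.46] w 0.0132 t 12.97
rel [ 1.5 -0.7 -1.7]
```

```bash
python3 -m inch '[[-1,0,0,0,3],[-1,0,0,0,3],[-1,0,0,0,3],[-1,0,0,0,0]]'; python3 st.py .5955 .1915 .086
python3 - <<'E'
from tool import *
a=eyes.get_image("wrist")["frame"][:,:,::-1]; cv2.imwrite("pics/w10.png",cv2.resize(a[120:320,210:420],None,fx=3,fy=3,interpolation=2))
E
```

```text
clock: 13.3
position: [0.5937, 0.1924, 0.0853]
ee_rot: [0.002, 0.853, -0.522, 0.02]
contact_force: [-2.7, -1.4, 5.9]
width: 0.0132
pos [0.5937 0.1924 0.0853] yaw -62.99 toolz [ 0.0322 -0.0249 -0.9992] xz,yz [ 0.0369 -0.0174] F [-2.7 -1.4  5.9] M [0.29 0.25 2.68] w 0.0132 t 13.3
rel [ 1.6 -1.2 -0.6]
```

View pics/w10.png

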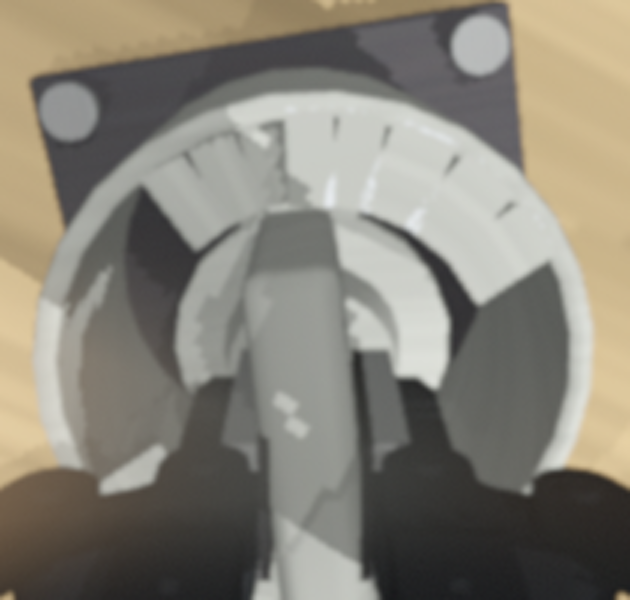

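A 2.7 N·m moment says it is at the stop. I release and retreat.

```bash
python3 -m inch '[[1,0,0,0,0],[1,0,0,0,0],[1,0,0,0,0],[1,0,0,0,0],[1,0,0,0,0],[1,0,0,0,0],[1,0,0,0,0]]'; python3 st.py; python3 -m inch '[[1,0,0,-8,0],[1,0,0,-15,0],[1,0,0,-20,0],[1,0,0,-20,0],[1,0,0,-20,0],[1,0,0,-15,0],[1,0,0,0,0]]'; python3 st.py
python3 - <<'E'
from tool import *
a=eyes.get_image("wrist")["frame"][:,:,::-1]; b=eyes.get_image("scene")["frame"][130:250,370:490,::-1]; s=eyes.get_image("side")["frame"][200:340,160:300,::-1]
cv2.imwrite("pics/w11.png",a); cv2.imwrite("pics/s11.png",np.hstack([cv2.resize(b,(400,400),interpolation=2),cv2.resize(s,(400,400),interpolation=2)]))
E
```

```text
clock: 13.93
position: [0.5936, 0.1933, 0.0841]
ee_rot: [0.002, 0.856, -0.517, 0.02]
contact_force: [0.5, 0.2, -0.8]
width: 0.0857
pos [0.5936 0.1933 0.0841] yaw -62.32 toolz [ 0.0324 -0.0233 -0.9992] xz,yz [ 0.0358 -0.0179] F [ 0.5  0.2 -0.8] M [0.07 0.05 0.01] w 0.0857 t 13.93
clock: 14.52
position: [0.5893, 0.1951, 0.187]
ee_rot: [0.003, 0.856, -0.517, 0.018]
contact_force: [0.2, 0.4, 0.2]
width: 0.0854
pos [0.5893 0.1951 0.187 ] yaw -62.35 toolz [ 0.0285 -0.0237 -0.9993] xz,yz [ 0.0342 -0.0142] F [0.2 0.4 0.2] M [ 0.    0.03 -0.01] w 0.0854 t 14.52
```

View pics/w11.png

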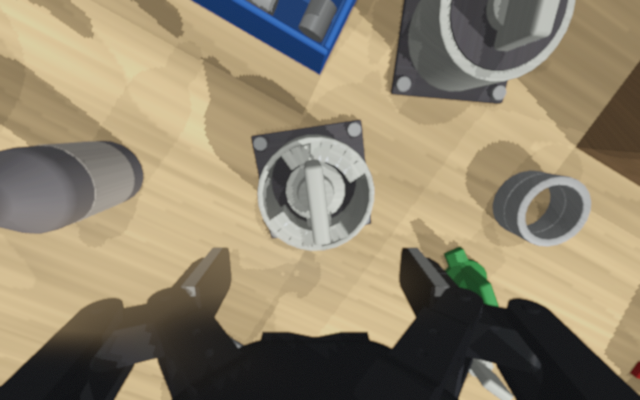

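View pics/s11.png

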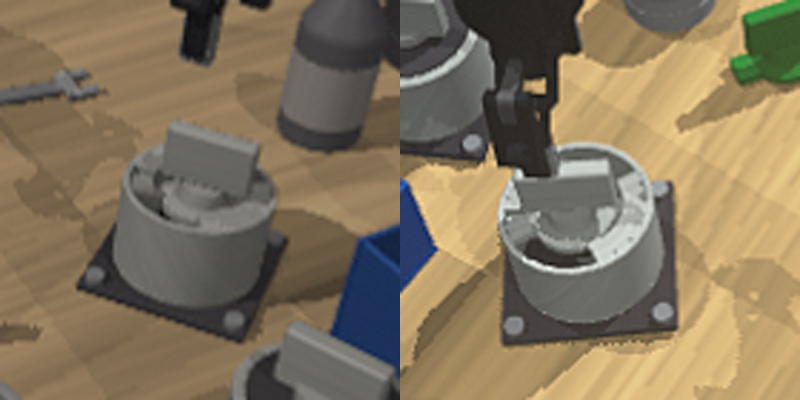

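Run:
```python
from tool import *
st=manip.get_state(); w=eyes.get_image("wrist"); c=cam(w,st); p=eyes.get_image("scene"); s=eyes.get_image("side")
cv2.imwrite("pics/w12.png",cv2.resize(w["frame"][115:255,250:390,::-1],None,fx=5,fy=5,interpolation=2))
cv2.imwrite("pics/s12.png",np.hstack([cv2.resize(p["frame"][150:230,390:470,::-1],(400,400),interpolation=2),cv2.resize(s["frame"][230:310,185:265,::-1],(400,400),interpolation=2)]))
```

```text
(no output)
```

View pics/w12.png

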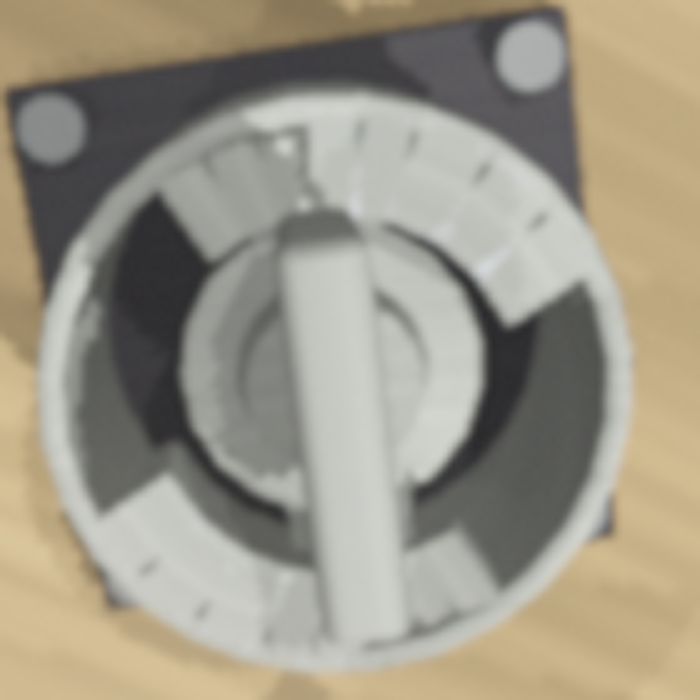

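View pics/s12.png

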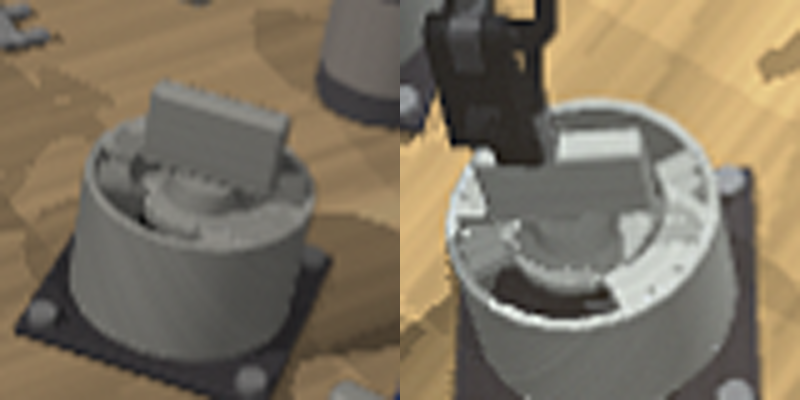

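Run:
```python
from tool import *
st=manip.get_state(); w=eyes.get_image("wrist"); c=cam(w,st)
f=lambda x,y,z:atz(c,(250+x/5,115+y/5),z)[:2]
for zt in(.123,.126):
    A,B=f(325,250,zt),f(368,638,zt); d=A-B; print("fin",(A+B)/2,np.hypot(*d),np.degrees(np.arctan2(d[1],d[0])))
e=f(562,8,.004)-f(10,92,.004); print("plate",np.degrees(np.arctan2(e[1],e[0])))
C=np.array([f(*q,.078) for q in [(40,380),(632,380),(335,90),(340,668),(600,250),(80,250)]])
print(least_squares(lambda v:np.hypot(*(C-v[:2]).T)-v[2],[.59,.19,.054]).x)
# fin top corners, front edges, tri scene+side top left/right
p=cam(eyes.get_image("scene")); s=cam(eyes.get_image("side"))
g=lambda x,y:np.array([390+x/5,150+y/5]); h=lambda x,y:np.array([185+(x-400)/5,230+y/5])
wv=lambda x,y:np.array([250+x/5,115+y/5])
# scene top corners: left-near(147,98), left-far(160,82), right-far(290,118), right-near(278,133)
for zt in (.120,.123,.126):
    L=(atz(p,g(153,90),zt)+atz(p,g(284,125),zt))/2; W=(np.r_[f(325,250,zt),zt]+np.r_[f(368,638,zt),zt])/2
    print(zt,"scene mid",L.round(4),"wrist mid",W.round(4))
```

```text
fin [0.59759834 0.19418543] 0.06047267070628472 33.99865629965589
fin [0.59831374 0.19473107] 0.059575860266741276 33.99865629965597
plate -53.994946435584474
[0.59527775 0.19217527 0.05302314]
0.12 scene mid [0.5984 0.1954 0.12  ] wrist mid [0.5969 0.1936 0.12  ]
0.123 scene mid [0.6016 0.1924 0.123 ] wrist mid [0.5976 0.1942 0.123 ]
0.126 scene mid [0.6048 0.1894 0.126 ] wrist mid [0.5983 0.1947 0.126 ]
```

Run:
```python
from rig import manip
print(manip.sign_off())
```

```text
the job is handed in; nothing more can be done
None
```

The large two-eared cap is in the housing with its ears twisted under the lugs and against the stops. I let go, backed the arm off and handed the job in at about 15 s. I got no verdict.

**What I did:** I gripped the fin across its thickness, lowered the cap through the gaps onto the seat, and turned it clockwise until it stopped. At the stop the moment was 2.7 N·m and the fin had slipped slightly in the jaws, so I opened the gripper.

**Last checks:**
- **Angle:** the fin lies at about 34° and the housing's x axis at about 36°, so the ears are about 2° off home. The limit is 15°.
- **Centring:** the cap is about 3 mm off the housing's axis. The limit is 10 mm.
- **Height:** this was measured only roughly. The scene and wrist cameras agree best with the fin's top at 120 to 123 mm; about 123 mm means the cap is pressed down as it should be. Near the end of the twist the gripper stood 4 to 5 mm lower than where the cap first touched the seat.
- **Contact:** the gripper is open and about 10 cm above where it let go, and the contact force reads about zero.
- **Small cap:** I never went near it, but I did not measure its position again at the end.

**What was off:** the tool tilted by about 2 to 3° and drifted sideways several millimetres during fast rows. I corrected the drift along the way.

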